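Hover the cover over the lamp box for screwing

ROBOT

A 7-joint arm with a two-finger parallel gripper is mounted at the origin on the work surface. World frame = base frame: x ahead of the robot, y to its left, z up, the work surface at z = 0. Lengths are in m, angles in rad, forces in N, time in s.
With the tool pointing down it reaches from about 0.425 to 0.925 m from the base axis. Payload 6.8 kg.
Tool frame: the origin (TCP) lies at the very end of the fingers, on their centre line; the grasp point (between the pads) lies 19 mm behind it; z points along the fingers, y is the line along which they close (so a half turn about z gives the same grasp; the last joint's range is limited). The gripper opens to 85 mm and grips with 20 to 120 N. Pads are 22 mm wide; open, the fingers measure 114 mm over their backs; the gripper's body (76 mm by 85 mm) begins 54 mm behind the grasp point. The pads swing forward as they close: fully open they stand 13 mm farther back than shut.
Start: joints at [-1.279, 0.477, 0.022, 1.555, -0.011, 1.109, -0.083], TCP at [0.263, 0.622, 0.231] pointing down, gripper open.
Joint ranges: [-2.96, 2.96], [-0.34, 2.1], [-1.41, 1.46], [0.24, 2.44], [-1.37, 4.51], [0.17, 1.92], [-2.96, 2.96]. Speed limits (rad/s): [2.39, 2.39, 3.14, 3.14, 3.14, 3.14, 3.14].

INTERFACE

Orientations are given as a rotation vector (axis times angle).
In Python, from bench import monitor, optics, r gives the robot as it stands.
- The arm moves only by the shell command python3 -m crank 'ROWS' [OPENING] [FORCE]. ROWS is JSON, a list of rows, each a list of 2 entries, a list of its own where there are three numbers: the shift along the tool's x, y, z in cm, then the turn, a rotation vector about the tool's x, y, z in rad. A call has 1 to 5 rows; each row shifts and turns the commanded pose from where the row before left it, along the tool's axes as they then stand; what a row does not reach is not made up. A row lasts 1/10 s, in which the tool goes at most 50 mm and 8.59 degrees, less where a joint would pass 70% of its speed; a pose out of reach is approached as far as the arm can. A call is refused whole if a number of a shift passes 5 or a number of a turn 0.15, either way. A call with a gripper value outside its range is refused whole. OPENING is the finger opening in cm, from 0 to 8.54, set as the call begins (- or left out, the last holds). The fingers move at their own pace and stop on an object; FORCE is the grip in N (left out, the last holds). Time passes only in rows, so rows that do not move let the fingers close. It gives the time, the measured TCP pose, the force, the opening and the grip force at its end, in the units of the state.
- monitor.get_obs(): the state, without advancing time (a new reading comes with each control period).
- optics.grab_frame(name): name is "side" or "top" or "wrist"; returns (picture, depth): 420x560x3 uint8, red, green, blue; 420x560 float32, m along the optical axis (not along the pixel's ray), 0 where there is no reading.
- optics.camera_model(name): a dict with "vertical_fov" (degrees; the focal length in pixels is half the picture's height over the tangent of half this angle, whatever the lens; pixels are square), "cx", "cy" (the principal point, pixels), "R" (3x3) and "t" (3): a world point X has camera coordinates R X + t; the wrist camera has in their place "hand_eye" (4x4, takes a point from camera to tool coordinates, whose origin is the TCP and whose axes are the flange's). Camera axes: x right, y down, z forward; pixel columns grow to the right and rows downward; lengths in m; the calibration is good to about 2 mm. A picture is of the moment at which its call begins: read the wrist's pose just before it. camera_model takes no time and is no camera call.
- r.hand_in(): hands the job in; it is judged then, once.
The state is a dict: "clock": time; "joints": joint angles; "qvel": joint speeds; "tau": joint torques, N m; "tcp_pos": TCP position; "orientation": TCP orientation; "contact_force": force on the tool from outside, world axes, zero at the start; "moment": the same for the moment, N m; "grip_width": finger opening in m; "gripper_force": force on a finger pad.
Only numpy, scipy, OpenCV 4.12 (cv2) and the standard library are available. Lean on these libraries where they do the work, as an engineer would, in place of code of your own. Each camera call takes 0.05 s, during which the arm holds its last target. There are 200 camera calls.

TASK

Lift the wooden cover plate off the two pins of its painting stand and hold it level over the open wooden box, hovering about 15 mm above the rim without touching it, with each of its three holes centred over its matching threaded insert, so that looking straight down every threaded hole shows whole. Finish while still holding the cover there, steady in the gripper: do not set it down or let go. Leave the other things on the table where they are.

Things in the scene. Friction and masses are not known exactly. Their poses are not given: they have to be found in the camera images.
- cover: loose plywood plate 150 (x) x 110 (y) x 6 mm, about 120 g, a dark wooden grip bar upright on the middle of its top: 60 (x) x 16 (y) x 36 mm tall (its top 42 mm above the underside). Three 12 mm through-holes: two at the -x end's corners, one in the middle of the +x end. Origin at the centre of the underside, z up. Starts flat on the stand, pins through two of its holes.
- stand: low pale wooden painting stand, fixed, 140 (x) x 100 (y) x 20 mm high, two steel pins 9 mm thick rising 20 mm above its top (tips 40 mm above the table), in cover holes 0 and 2. Origin at the centre of its underside, z up. Left or right of the box; x axis within 0.5 rad of straight away from the robot.
- box: open wooden lamp box, fixed, 150 (x) x 110 (y) x 60 mm high. Three posts flush with the rim carry 9 mm brass inserts with 4 mm threaded holes, in the pattern of the cover's holes (two at the -x end, one in the middle of the +x end). Nothing in it rises above the rim. Origin at the centre of the underside, z up; x axis within 0.5 rad of straight away from the robot.
- cover_hole0 (a point): centre of cover hole 0 (12 mm wide) at the plate's underside; -x, +y corner: 57 mm towards -x, 37 mm towards +y from the centre
- cover_hole1 (a point): centre of cover hole 1 (12 mm wide) at the plate's underside; -x, -y corner: 57 mm towards -x, 37 mm towards -y from the centre
- cover_hole2 (a point): centre of cover hole 2 (12 mm wide) at the plate's underside; middle of the +x end: 57 mm towards +x from the centre
- box_thread0 (a point): centre of threaded hole 0 of the box, at the height of the rim (60 mm above the table); -x, +y corner: 57 mm towards -x, 37 mm towards +y from the centre; belongs under cover hole 0
- box_thread1 (a point): centre of threaded hole 1 of the box, at the height of the rim (60 mm above the table); -x, -y corner: 57 mm towards -x, 37 mm towards -y from the centre; belongs under cover hole 1
- box_thread2 (a point): centre of threaded hole 2 of the box, at the height of the rim (60 mm above the table); middle of the +x end: 57 mm towards +x from the centre; belongs under cover hole 2
- foam_block: white foam block, 60 x 60 x 30 mm high; bystander; origin at centre of underside
- sprinkle_cup: small clear cup of sprinkles, 60 mm across, 40 mm high; bystander; origin at centre of underside
- tumbler: glass tumbler with a black straw, 76 mm across, glass 90 mm and straw 163 mm high; bystander; origin at centre of underside
- brush_tin: white tin of paint brushes, 84 mm across, tin 110 mm and brushes up to 225 mm high; bystander; origin at centre of underside
- screwdriver: screwdriver lying on the table beyond the workpieces; bystander
- paint_bottle: closed white paint bottle, 46 mm across, 110 mm high; bystander; origin at centre of underside
- screw_dish: low white dish of screws, 80 mm across, 25 mm high; bystander; origin at centre of underside
Not all that is in view belongs to the job. Leave any red look-alike of the box alone.

How it is judged:
By the outcome, as a careful person would: the job done as asked, in the order asked, and still so for the second after the job is handed in, while the arm keeps its last pose, push and grip.
It also fails if it takes over 42 s, if anything falls off the work surface, if the arm or the gripper's body presses on something with over 40 N, if the wrist force passes 120 N, or if a joint passes its speed limit or range.

## Working session

There is one attempt and no reset: what is moved stays moved. The work goes in short steps, Python scripts to look and compute and a shell command to move; the robot and the scene stay as the last step left them, time stands still between calls to the robot, and variables do not carry over. Pictures are saved under pics/ and viewed, at most 10 in all, crops included, and the job is handed in when it is done.

```bash
ls; mkdir -p pics
python3 - <<'E'
from bench import monitor, optics, r
import cv2,numpy as np
o=monitor.get_obs(); print({k:np.round(v,3) for k,v in o.items()})
for n in("top","side"):
    p,d=optics.grab_frame(n); cv2.imwrite(f"pics/{n}0.png",p[:,:,::-1]); np.savez(f"{n}0.npz",p=p,d=d)
    print(n,optics.camera_model(n))
print(optics.camera_model("wrist"))
E
```

```text
pics
{'clock': np.float64(0.0), 'joints': array([-1.279,  0.478,  0.022,  1.556, -0.012,  1.109, -0.083]), 'qvel': array([ 0.001, -0.   , -0.001,  0.   ,  0.   ,  0.001,  0.002]), 'tau': array([-0.0000e+00, -5.9644e+01,  1.6070e+00, -2.8120e+01,  1.2000e-02,
        9.0000e-03, -0.0000e+00]), 'tcp_pos': array([0.263, 0.621, 0.23 ]), 'orientation': array([-6.240e-01, -3.079e+00,  3.000e-03]), 'contact_force': array([-0.132,  0.836, -0.046]), 'moment': array([0.039, 0.03 , 0.01 ]), 'gripper_force': np.float64(0.0), 'grip_width': np.float64(0.086)}
top {'vertical_fov': 52.475897192038396, 'cx': 277.99197369514144, 'cy': 211.4540200150795, 'R': array([[ 0.00862169, -0.99993059,  0.00803062],
       [-0.98461761, -0.00989064, -0.17444293],
       [ 0.17451025, -0.00640309, -0.98463454]]), 't': array([-0.00784026,  0.54886078,  1.19616516])}
side {'vertical_fov': 55.005371156465564, 'cx': 275.96921821030145, 'cy': 207.50912954155243, 'R': array([[ 0.81413016, -0.58066395,  0.00463251],
       [-0.29067191, -0.41442202, -0.86241767],
       [ 0.50269466,  0.70077369, -0.50617617]]), 't': array([-0.43517619,  0.23922153,  0.83993467])}
{'vertical_fov': 59.25547200724759, 'cx': 280.72002392658777, 'cy': 213.84408317703486, 'hand_eye': array([[ 3.78568816e-04, -9.51324165e-01, -3.08191808e-01,
         7.81242904e-02],
       [ 9.99999912e-01,  3.03761771e-04,  2.90704902e-04,
         8.25995131e-04],
       [-1.82937709e-04, -3.08191891e-01,  9.51324196e-01,
        -1.42449282e-01],
       [ 0.00000000e+00,  0.00000000e+00,  0.00000000e+00,
         1.00000000e+00]])}
```

View pics/top0.png

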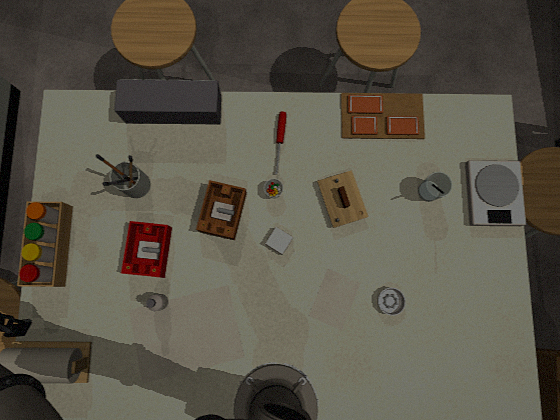

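View pics/side0.png

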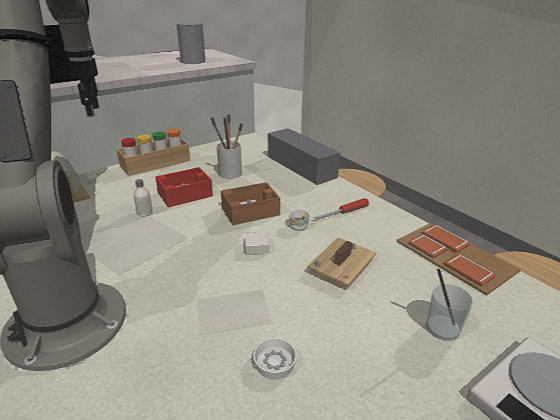

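Top view: the brown box is at about (221,210), the cover on its stand at (343,199) with the bar at (343,197), and the red look-alike at (147,249). The side view agrees: box at (250,203), cover at (343,262). Next I get coarse poses.

```bash
cat > h.py <<'E'
from bench import monitor, optics, r
import cv2,numpy as np
from scipy.spatial.transform import Rotation as Ro
def cam(n,o=None):
    m=optics.camera_model(n); f=210/np.tan(np.radians(m["vertical_fov"]/2))
    if n=="wrist":
        T=np.eye(4);T[:3,:3]=Ro.from_rotvec(o["orientation"]).as_matrix();T[:3,3]=o["tcp_pos"]
        T=T@m["hand_eye"];Rw,c=T[:3,:3],T[:3,3]
    else: Rw=m["R"].T;c=-Rw@m["t"]
    return f,m["cx"],m["cy"],Rw,c
def plane(C,uv,z):
    f,cx,cy,Rw,c=C;uv=np.atleast_2d(np.float64(uv))
    d=np.c_[(uv[:,0]-cx)/f,(uv[:,1]-cy)/f,np.ones(len(uv))]@Rw.T
    return c+d*((z-c[2])/d[:,2])[:,None]
def pix(C,X):
    f,cx,cy,Rw,c=C;q=(np.atleast_2d(X)-c)@Rw
    return q[:,:2]/q[:,2:]*f+[cx,cy]
E
python3 - <<'E'
from h import *
C=cam("top");p=np.load("top0.npz")["p"]
b=plane(C,[(343,197),(221,211)],0.06);print(b)
cv2.imwrite("pics/c.png",cv2.resize(p[160:250,185:385,::-1],None,fx=4,fy=4,interpolation=cv2.INTER_CUBIC))
E
```

```text
[[ 0.59150772 -0.19170363  0.06      ]
 [ 0.54650993  0.16208439  0.06      ]]
```

View pics/c.png

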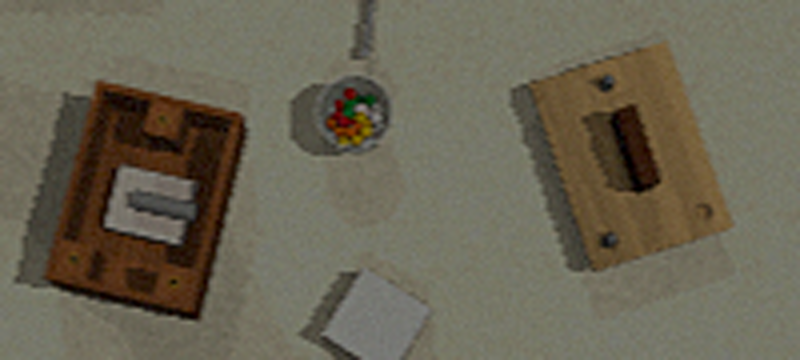

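The 4x crop shows the box at yaw about -0.24 and the cover at about +0.32. Pins are at crop (605,240) = hole 0 and (607,83) = hole 2, and the open hole 1 is at (704,212). I'll move above the box and look with the wrist camera.

```bash
python3 -m crank '[[[-3.7,-2.6,0],[0,0,0]],[[-3.7,-2.6,0],[0,0,0]],[[-3.7,-2.6,0],[0,0,0]],[[-3.7,-2.6,0],[0,0,0]],[[-3.7,-2.6,0],[0,0,0]]]' >/dev/null
python3 -m crank '[[[-3.7,-2.6,0],[0,0,0]],[[-3.7,-2.6,0],[0,0,0]],[[-3.7,-2.6,0],[0,0,0]],[[-3.7,-2.6,0],[0,0,0]],[[-3.7,-2.6,0],[0,0,0]]]'
python3 -m crank '[[[-3.7,-2.6,1],[0,0,0]],[[-3.7,-2.6,1],[0,0,0]],[[0,0,1],[0,0,-0.15]],[[0,0,0],[0,0,0]],[[0,0,0],[0,0,0]]]'
python3 - <<'E'
from h import *
o=monitor.get_obs();p,d=optics.grab_frame("wrist");print(o["clock"],o["tcp_pos"],o["orientation"],abs(o["qvel"]).max())
np.savez("wb.npz",p=p,d=d,pos=o["tcp_pos"],ori=o["orientation"]);cv2.imwrite("pics/wb.png",p[:,:,::-1])
E
```

```text
clock: 1.1
tcp_pos: [0.5028, 0.2365, 0.2311]
orientation: [-0.624, -3.079, 0.0]
contact_force: [0.3, 0.5, -0.1]
grip_width: 0.0853
gripper_force: 0.0
clock: 1.6
tcp_pos: [0.5497, 0.1624, 0.2011]
orientation: [-0.395, -3.115, -0.0]
contact_force: [0.2, 0.2, -0.5]
grip_width: 0.0853
gripper_force: 0.0
1.6 [0.54967594 0.16240221 0.20106798] [-3.95090762e-01 -3.11547266e+00 -3.03132131e-04] 0.019648302152263247
```

View pics/wb.png

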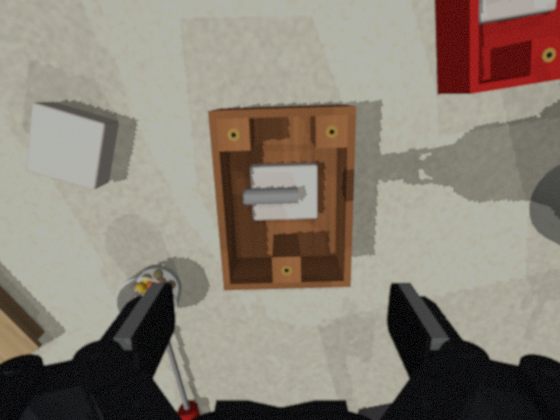

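The wrist view shows the box upright, with brass inserts at (332,131) = thread 0, (233,134) = thread 1 and (286,270) = thread 2. I'll refine these by colour and fit the box pose.

```bash
cat >> h.py <<'E'
P=np.array([[-.057,.037],[-.057,-.037],[.057,0]])
def fit(W,P=P):   # planar rigid fit -> centre, yaw, residual
    W=np.asarray(W)[:,:2];a=W-W.mean(0);q=P-P.mean(0)
    yaw=np.arctan2((q[:,0]*a[:,1]-q[:,1]*a[:,0]).sum(),(q*a).sum())
    c,s=np.cos(yaw),np.sin(yaw);M=np.array([[c,-s],[s,c]]);t=W.mean(0)-M@P.mean(0)
    return t,yaw,np.linalg.norm(P@M.T+t-W,axis=1)
def brass(p,u,v,w=14):
    c=p[v-w:v+w+1,u-w:u+w+1].astype(float);m=((c[...,1]/(c[...,0]+1)>.68)&(c[...,0]>60)&(c[...,2]/(c[...,0]+1)<.6)).astype(np.uint8)
    m=cv2.morphologyEx(m,cv2.MORPH_CLOSE,np.ones((5,5),np.uint8))
    n,l,s,ce=cv2.connectedComponentsWithStats(m)
    k=1+np.argmax(s[1:,4]);return ce[k]+[u-w,v-w],s[k]
E
python3 - <<'E'
from h import *
z=np.load("wb.npz");C=cam("wrist",dict(tcp_pos=z["pos"],orientation=z["ori"]))
print(z["p"][131,324:341].tolist())
uv=[]
for u,v in[(332,131),(233,134),(286,270)]:
    c,s=brass(z["p"],u,v);uv.append(c);print(c,s)
W=plane(C,uv,.06);print(W,fit(W))
E
```

```text
[[144, 98, 59], [147, 107, 61], [154, 120, 64], [156, 127, 65], [147, 120, 63], [118, 94, 48], [68, 55, 32], [38, 34, 27], [39, 35, 29], [74, 61, 36], [119, 98, 51], [146, 119, 64], [151, 121, 60], [152, 119, 64], [148, 106, 61], [145, 98, 61], [146, 98, 62]]
[334.35987261 130.33757962] [  6   0  23  29 314]
[235.63772455 133.49401198] [  3   0  26  29 334]
[283.42380952 270.34285714] [  0   7  24  17 210]
[[0.50925078 0.21526792 0.06      ]
 [0.49297574 0.14268982 0.06      ]
 [0.61249404 0.14940279 0.06      ]] (array([0.55664841, 0.16441514]), np.float64(-0.25023678192101984), array([0.00160485, 0.00071447, 0.00109117]))
```

```bash
sed -i 's/>.68/>.74/' h.py
python3 - <<'E'
from h import *
z=np.load("wb.npz");C=cam("wrist",dict(tcp_pos=z["pos"],orientation=z["ori"]))
uv=[]
for u,v in[(332,131),(233,134),(286,270)]:
    c,s=brass(z["p"],u,v);uv.append(c);print(c,s)
W=plane(C,uv,.06);print(W,fit(W))
o=monitor.get_obs();R=Ro.from_rotvec(o["orientation"]).as_matrix()
print(R.T@(np.array([.5915,-.1917,.2])-o["tcp_pos"])*100)
E
```

```text
[331.45454545 131.28099174] [  8   8  12  13 121]
[233.1557377  134.41803279] [  8   9  13  12 122]
[286.22619048 269.67857143] [ 9  9 11 10 84]
[[0.50938684 0.21300648 0.06      ]
 [0.49316548 0.14068048 0.06      ]
 [0.61248337 0.15185932 0.06      ]] (array([0.55688351, 0.16435226]), np.float64(-0.2209063612298093), array([6.47859620e-05, 6.05446928e-05, 1.53951363e-05]))
[-12.84460495 -33.31632042   0.12310967]
```

```bash
python3 -m crank '[[[-1.6,-4.2,0],[0,0,0]],[[-1.6,-4.2,0],[0,0,0]],[[-1.6,-4.2,0],[0,0,0]],[[-1.6,-4.2,0],[0,0,0]],[[-1.6,-4.2,0],[0,0,0]]]' >/dev/null
python3 -m crank '[[[-1.6,-4.2,0],[0,0,0]],[[-1.6,-4.2,0],[0,0,0]],[[-1.6,-4,0],[0,0,0]],[[0,0,0],[0,0,-0.15]],[[0,0,0],[0,0,-0.15]]]' >/dev/null
python3 -m crank '[[[0,0,0],[0,0,-0.15]],[[0,0,0],[0,0,0]],[[0,0,0],[0,0,0]]]'
python3 - <<'E'
from h import *
o=monitor.get_obs();p,d=optics.grab_frame("wrist");print(o["clock"],o["tcp_pos"],o["orientation"],abs(o["qvel"]).max(),o["joints"])
np.savez("wc.npz",p=p,d=d,pos=o["tcp_pos"],ori=o["orientation"]);cv2.imwrite("pics/wc.png",p[:,:,::-1])
E
```

```text
clock: 2.95
tcp_pos: [0.5922, -0.1926, 0.2017]
orientation: [-0.308, 3.126, 0.0]
contact_force: [0.3, -1.0, 0.3]
grip_width: 0.0852
gripper_force: 0.0
2.95 [ 0.5921785  -0.19264957  0.20173836] [-3.08302852e-01  3.12565969e+00  4.67070435e-04] 0.010301884729037114 [ 0.06207992  0.42247694  0.20298747  1.72845813 -0.09903299  0.99997677
  2.06866049]
```

View pics/wc.png

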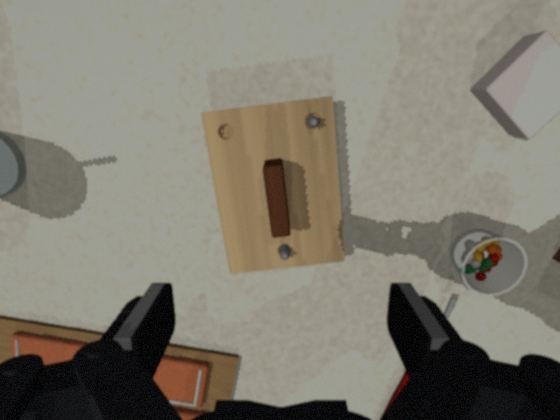

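The cover is seen with corners at about (204,112), (333,98), (343,261) and (230,272), hole 1 at (225,131), pins at (313,121) and (285,251), and the dark bar at (270..288,160..235).

```bash
cat > cov.py <<'E'
from h import *
z=np.load("wc.npz");p=z["p"];C=cam("wrist",dict(tcp_pos=z["pos"],orientation=z["ori"]))
hsv=cv2.cvtColor(p,cv2.COLOR_RGB2HSV);m=((hsv[...,1]>75)&(hsv[...,2]>60)).astype(np.uint8);m[:,:190]=0;m[:,360:]=0;m[285:]=0
m=cv2.morphologyEx(m,cv2.MORPH_OPEN,np.ones((5,5),np.uint8))
c=max(cv2.findContours(m,0,1)[0],key=cv2.contourArea)[:,0]
W=plane(C,cv2.convexHull(c)[:,0],.026);(cx,cy),wh,a=cv2.minAreaRect(np.float32(W[:,:2]*1000));print(cx,cy,wh,a,cv2.boxPoints(((cx,cy),wh,a)))
b=((hsv[...,2]<95)&(hsv[...,1]>110)).astype(np.uint8);b[:140]=0;b[245:]=0;b[:,:255]=0;b[:,:][:,300:]=0
c=max(cv2.findContours(b,0,1)[0],key=cv2.contourArea)[:,0];print("bar px",c.min(0),c.max(0),cv2.boxPoints(cv2.minAreaRect(c)))
cv2.imwrite("pics/bar.png",cv2.resize(p[90:290,190:360,::-1],None,fx=3,fy=3,interpolation=cv2.INTER_CUBIC))
E
python3 cov.py
```

```text
596.880859375 -194.64627075195312 (148.6439208984375, 109.19577026367188) 18.120145797729492 [[ 509.26425  -165.871   ]
 [ 543.22534  -269.65137 ]
 [ 684.49744  -223.42154 ]
 [ 650.5364   -119.641174]]
bar px [263 158] [290 236] [[261.02002 160.14001]
 [284.54004 156.78   ]
 [295.58002 234.06   ]
 [272.06    237.42001]]
```

View pics/bar.png

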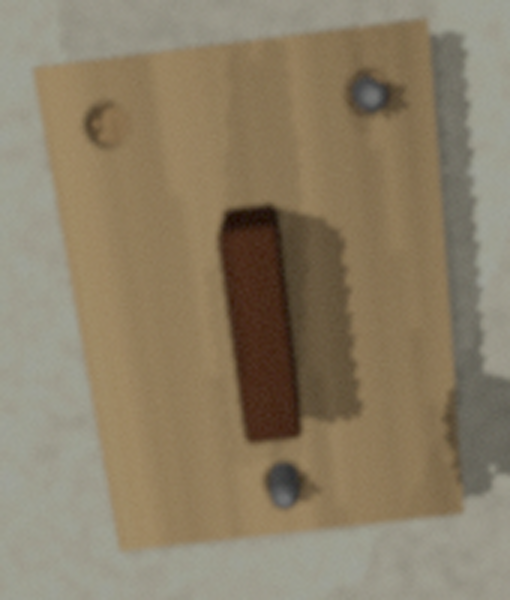

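Run:
```python
from h import *
z=np.load("wc.npz");C=cam("wrist",dict(tcp_pos=z["pos"],orientation=z["ori"]))
W=plane(C,[(264,170),(282.3,167.3),(290,235.7),(272.7,237)],.062);print(W,W.mean(0),cv2.minAreaRect(np.float32(W[:,:2]*1000)))
o=monitor.get_obs();R=Ro.from_rotvec(o["orientation"]).as_matrix();ty=R[:,1];print("yaw",np.arctan2(-ty[0],ty[1]))
for c in((.5969,-.1946),W.mean(0)[:2]): print(R.T@(np.array([*c,.031])-o["tcp_pos"])*100)
```

```text
[[ 0.57316663 -0.20933693  0.062     ]
 [ 0.56832945 -0.19587066  0.062     ]
 [ 0.62258465 -0.17853271  0.062     ]
 [ 0.62647714 -0.19221464  0.062     ]] [ 0.59763946 -0.19398873  0.062     ] ((597.6334838867188, -194.01223754882812), (56.9581298828125, 14.29965591430664), 17.72194480895996)
yaw 0.19695772050659094
[-0.42793656 -0.26795201 17.06600329]
[-0.51241498 -0.2224775  17.0660593 ]
```

```bash
python3 -m crank '[[[-0.45,-0.25,3],[0,0,-0.12]],[[0,0,4],[0,0,0]],[[0,0,4],[0,0,0]],[[0,0,3],[0,0,0]],[[0,0,0],[0,0,0]]]'
python3 -m crank '[[[0,0,1.5],[0,0,0]],[[0,0,1],[0,0,0]],[[0,0,0.5],[0,0,0]],[[0,0,0],[0,0,0]]]'
python3 -m crank '[[[0,0,0],[0,0,0]],[[0,0,0],[0,0,0]],[[0,0,0],[0,0,0]],[[0,0,0],[0,0,0]],[[0,0,0],[0,0,0]]]' 0.5 60
python3 -m crank '[[[0,0,0],[0,0,0]],[[0,0,0],[0,0,0]],[[0,0,0],[0,0,0]],[[0,0,0],[0,0,0]],[[0,0,0],[0,0,0]]]'
```

```text
clock: 3.5
tcp_pos: [0.5935, -0.1937, 0.0572]
orientation: [0.497, -3.094, -0.005]
contact_force: [-0.8, 0.7, -0.1]
grip_width: 0.085
gripper_force: 0.0
clock: 3.9
tcp_pos: [0.5966, -0.1952, 0.0313]
orientation: [0.5, -3.101, -0.0]
contact_force: [-1.1, -0.2, 0.2]
grip_width: 0.0853
gripper_force: 0.0
clock: 4.4
tcp_pos: [0.5969, -0.1953, 0.0318]
orientation: [-0.501, 3.101, -0.0]
contact_force: [-1.2, -0.2, 1.3]
grip_width: 0.0148
gripper_force: 58.5
clock: 4.9
tcp_pos: [0.597, -0.1954, 0.0316]
orientation: [-0.501, 3.101, -0.0]
contact_force: [-0.4, -0.2, 6.2]
grip_width: 0.0149
gripper_force: 59.3
```

```bash
python3 -m crank '[[[0,0,-0.5],[0,0,0]],[[0,0,-1],[0,0,0]],[[0,0,-1],[0,0,0]],[[0,0,-1.5],[0,0,0]],[[0,0,-2],[0,0,0]]]'
python3 -m crank '[[[0,0,-2],[0,0,0]],[[0,0,-2],[0,0,0]],[[0,0,-2],[0,0,0]],[[0,0,0],[0,0,0]],[[0,0,0],[0,0,0]]]'
python3 - <<'E'
from h import *
o=monitor.get_obs();p,d=optics.grab_frame("wrist");R=Ro.from_rotvec(o["orientation"]).as_matrix()
np.savez("wh.npz",p=p,d=d,pos=o["tcp_pos"],ori=o["orientation"]);cv2.imwrite("pics/wh.png",p[:,:,::-1])
a=-.2209-np.arctan2(-R[0,1],R[1,1]);print("turn z",-a,"R z",R[:,2])
print(R.T@(np.array([.5569,.1644,.15])-o["tcp_pos"])*100)
E
```

```text
clock: 5.4
tcp_pos: [0.5961, -0.1951, 0.0921]
orientation: [0.501, -3.1, -0.001]
contact_force: [0.5, -0.5, -1.4]
grip_width: 0.0153
gripper_force: 58.6
clock: 5.9
tcp_pos: [0.5968, -0.1953, 0.152]
orientation: [-0.501, 3.1, -0.001]
contact_force: [-0.0, 0.1, -1.6]
grip_width: 0.0153
gripper_force: 58.6
turn z 0.5410943754039761 R z [ 1.21507035e-03 -1.30317631e-04 -9.99999253e-01]
[-7.53612114 35.39286181  0.18833501]
```

View pics/wh.png

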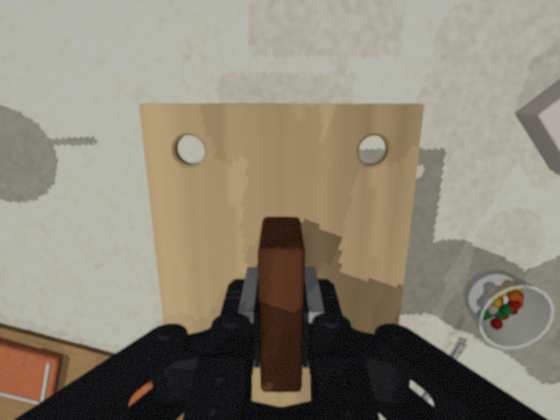

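Held level. Hole 0 is at (372,149), hole 1 at (190,148), and hole 2 is hidden under the gripper. I'll carry it over the box.

```bash
python3 -m crank '[[[-0.3,1.4,0],[0,0,0]],[[-0.6,2.8,0],[0,0,0]],[[-0.6,2.8,0],[0,0,0]],[[-0.6,2.8,0],[0,0,0]],[[-0.6,2.8,0],[0,0,0]]]' >/dev/null
python3 -m crank '[[[-0.6,2.8,0],[0,0,0]],[[-0.6,2.8,0],[0,0,0]],[[-0.6,2.8,0],[0,0,0]],[[-0.6,2.8,0],[0,0,0]],[[-0.6,2.8,0],[0,0,0]]]' >/dev/null
python3 -m crank '[[[-0.6,2.8,0],[0,0,0]],[[-0.6,2.8,0],[0,0,0]],[[-0.6,2.8,0],[0,0,0]],[[-0.04,0.4,0],[0,0,0.1]],[[0,0,0],[0,0,0.12]]]'
python3 -m crank '[[[0,0,0],[0,0,0.12]],[[0,0,0],[0,0,0.12]],[[0,0,0],[0,0,0.08]],[[0,0,0],[0,0,0]],[[0,0,0],[0,0,0]]]'
cat > hand.py <<'E'
from h import *
import sys
o=monitor.get_obs();p,d=optics.grab_frame("wrist");R=Ro.from_rotvec(o["orientation"]).as_matrix();n=sys.argv[1]
np.savez(n+".npz",p=p,d=d,pos=o["tcp_pos"],ori=o["orientation"]);cv2.imwrite(f"pics/{n}.png",p[:,:,::-1])
print(o["clock"],o["tcp_pos"],"yaw",np.arctan2(-R[0,1],R[1,1]),"tz",R[:,2],abs(o["qvel"]).max())
f,cx,cy,Rw,c=C=cam("wrist",o)
# level: plate top patch from depth, in world
hsv=cv2.cvtColor(p,cv2.COLOR_RGB2HSV)
m=((hsv[...,1]>75)&(hsv[...,2]>60)).astype(np.uint8);m[290:]=0
m&=((d>.05)&(d<.30)).astype(np.uint8)
m=cv2.morphologyEx(m,cv2.MORPH_OPEN,np.ones((5,5),np.uint8))
k=max(cv2.findContours(m,0,1)[0],key=cv2.contourArea);mm=np.zeros_like(m);cv2.drawContours(mm,[k],-1,1,-1);mm&=m
v,u=np.nonzero(cv2.erode(mm,np.ones((9,9))));X=np.c_[(u-cx)/f,(v-cy)/f,np.ones(len(u))]*d[v,u,None]@Rw.T+c
A=np.c_[X[:,:2]-X[:,:2].mean(0),np.ones(len(X))]
for _ in range(3):
    s=np.linalg.lstsq(A,X[:,2],rcond=None)[0];g=abs(A@s-X[:,2])<.004;A,X=A[g],X[g]
print("plane slope",s[:2],"z",s[2],len(X))
# -x end edges of the plate at its top: sub-sampled boundary lines
zt=o["tcp_pos"][2]-.0316+.026
def line(pts): 
    W=plane(C,pts,zt)[:,:2];vx,vy,x,y=cv2.fitLine(np.float32(W*1000),cv2.DIST_HUBER,0,.01,.001).ravel();return np.array([vx,vy]),np.array([x,y])/1000
ux=[u0 for u0 in range(170,400,4)];back=line([(a,np.nonzero(mm[:,a])[0][0]-.5) for a in ux])
vy=[b for b in range(115,250,4)];L=line([(np.nonzero(mm[b])[0][0]-.5,b) for b in vy]);Rr=line([(np.nonzero(mm[b])[0][-1]+.5,b) for b in vy])
dx=L[0]*np.sign(L[0][0])+Rr[0]*np.sign(Rr[0][0]);bx=np.array([abs(back[0][1]),-abs(back[0][0])*np.sign(back[0][1]*back[0][0])]);bx*=np.sign(bx[0])
print("edge yaws",[np.arctan2(*q[::-1]) for q in(L[0]*np.sign(L[0][0]),Rr[0]*np.sign(Rr[0][0]),bx)])
yaw=np.arctan2(dx[1],dx[0]);ex=np.array([np.cos(yaw),np.sin(yaw)]);ey=np.array([-ex[1],ex[0]])
yl,yr,xb=L[1]@ey,Rr[1]@ey,back[1]@ex
print("width",yr-yl);cen=ex*(xb+.075)+ey*(yl+yr)/2;print("cover centre",cen,"yaw",yaw)
# cross-check: hole tops
hol=cv2.bitwise_not(mm*255)
for cc in cv2.findContours(hol,cv2.RETR_LIST,cv2.CHAIN_APPROX_NONE)[0]:
    if 250<cv2.contourArea(cc)<2000:
        (hx,hy),ax,an=cv2.fitEllipse(cc);w=plane(C,[(hx,hy)],zt)[0,:2];q=w-cen;print("hole px",hx,hy,ax,"cover xy",q@ex,q@ey)
T,by=np.array([.5569,.1644]),-.2209
# rigid move: turn tool by dy about TCP, then shift
dy=by-yaw;M=np.array([[np.cos(dy),-np.sin(dy)],[np.sin(dy),np.cos(dy)]]);tc=o["tcp_pos"][:2]
sh=T-(tc+M@(cen-tc));print("turn z",-dy,"shift cm",R.T@np.array([*sh,0])*100)
E
python3 hand.py h1
```

```text
clock: 7.45
tcp_pos: [0.5549, 0.1674, 0.1501]
orientation: [0.157, -3.135, -0.001]
contact_force: [-0.7, 0.0, -0.7]
grip_width: 0.0154
gripper_force: 58.6
clock: 7.95
tcp_pos: [0.5559, 0.1651, 0.1506]
orientation: [-0.34, -3.122, 0.001]
contact_force: [0.3, -0.2, -1.7]
grip_width: 0.0154
gripper_force: 58.6
7.95 [0.55586563 0.16510391 0.15060971] yaw -0.21667980932718806 tz [-1.41596322e-03 -3.69773561e-04 -9.99998929e-01] 0.010061332856077658
plane slope [-2.43384676e-03 -4.19573264e-05] z 0.1448134321122354 27608
edge yaws [np.float32(-0.2182162), np.float32(-0.21918924), np.float32(-0.22439906)]
width 0.10920632
cover centre [0.5554875  0.16592127] yaw -0.21870273
hole px 374.601318359375 148.8342742919922 (19.166059494018555, 30.749887466430664) cover xy -0.0568134059839149 0.03728352413275323
hole px 185.55331420898438 148.22698974609375 (17.637866973876953, 31.74748992919922) cover xy -0.0568692635879547 -0.03811317832873318
turn z 0.0021972656 shift cm [-1.70493607e-01 -1.18322594e-01 -1.43465234e-04]
```

```bash
python3 -m crank '[[[-0.17,-0.12,1],[0,0,0.002]],[[0,0,1.5],[0,0,0]],[[0,0,1.5],[0,0,0]],[[0,0,1],[0,0,0]],[[0,0,0.6],[0,0,0]]]'
python3 -m crank '[[[0,0,0.4],[0,0,0]],[[0,0,0.4],[0,0,0]],[[0,0,0],[0,0,0]],[[0,0,0],[0,0,0]],[[0,0,0],[0,0,0]]]'
python3 hand.py h2
python3 - <<'E'
import cv2,numpy as np
from bench import optics
w=cv2.imread("pics/h2.png")
t,_=optics.grab_frame("top");np.savez("t2.npz",p=t)
a=cv2.resize(w[100:200,150:410],None,fx=3,fy=3,interpolation=2);b=cv2.resize(t[160:260,170:300,::-1],None,fx=2.6,fy=2.6,interpolation=2)
o=np.zeros((560,780,3),np.uint8);o[:300]=a;o[300:560,:338]=b;cv2.imwrite("pics/m2.png",o)
E
```

```text
clock: 8.5
tcp_pos: [0.5575, 0.1626, 0.0937]
orientation: [-0.347, -3.121, 0.001]
contact_force: [-0.6, 0.0, -1.0]
grip_width: 0.0149
gripper_force: 58.6
clock: 9.0
tcp_pos: [0.5585, 0.163, 0.0877]
orientation: [0.348, 3.122, 0.001]
contact_force: [-0.3, 0.2, -1.0]
grip_width: 0.015
gripper_force: 58.6
9.0 [0.55848472 0.16304882 0.08773462] yaw -0.22181634280188767 tz [ 7.53457997e-04  3.50343590e-04 -9.99999655e-01] 0.0015461108948435819
plane slope [0.00070864 0.00028197] z 0.08183330260475648 29859
edge yaws [np.float32(-0.22077598), np.float32(-0.22497651), np.float32(-0.22144444)]
width 0.109064996
cover centre [0.5565464  0.16430038] yaw -0.22287622
turn z -0.0019762218 shift cm [-3.24595845e-02  1.79254411e-02  3.04534306e-05]
```

View pics/m2.png

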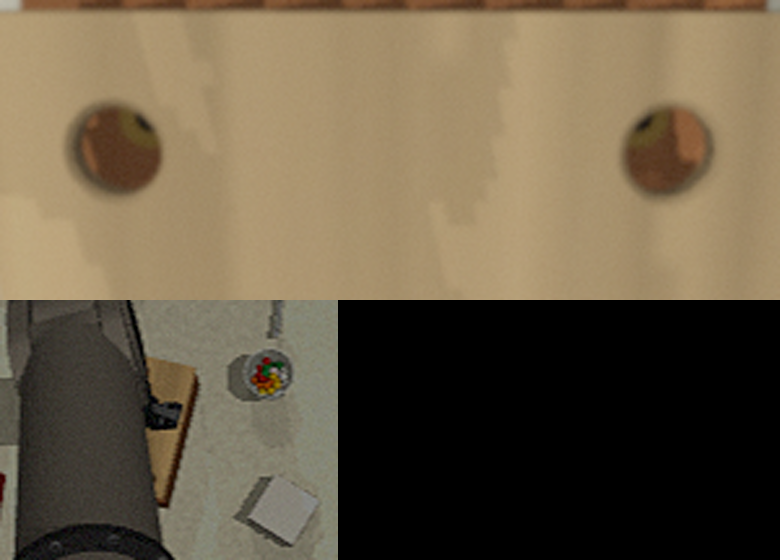

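Both threads show at the inner rim of holes 0 and 1 (crop (642,122) and (143,122)), symmetric as expected from this oblique view. I'll check numerically against the expected pixels.

Run:
```python
from h import *
z=np.load("h2.npz");p=z["p"].astype(float);C=cam("wrist",dict(tcp_pos=z["pos"],orientation=z["ori"]))
c,s=np.cos(-.2209),np.sin(-.2209);T=P@np.array([[c,-s],[s,c]]).T+[.5569,.1644]
cc=lambda uv:np.round((uv-[150,100])*3,1)
print("pred thread crop",cc(pix(C,np.c_[T,[.06]*3])),"pred hole top",cc(pix(C,np.c_[T,[.0818]*3])),"bot",cc(pix(C,np.c_[T,[.0758]*3])))
print("ring radius crop px ~",3*(369*.0045/(C[4][2]-.06)), "hole r top",3*369*.006/(C[4][2]-.0818))
im=cv2.imread("pics/h2.png")
o=np.zeros((500,800,3),np.uint8);o[:,:400]=cv2.resize(im[130:170,170:210],(400,500)) if 0 else cv2.copyMakeBorder(cv2.resize(im[128:173,168:208],(400,450),interpolation=2),0,50,0,0,0);o[:,400:]=cv2.copyMakeBorder(cv2.resize(im[128:173,352:392],(400,450),interpolation=2),0,50,0,0,0)
def cr(u0,v0,w,r,off):
    q=(w-[u0-.5,v0-.5])*10-.5;cv2.circle(o,(int(q[0])+off,int(q[1])),int(r),(0,255,0),1)
h=C[4][2];th=pix(C,np.c_[T,[.06]*3]);ht=pix(C,np.c_[T,[.0818]*3]);hb=pix(C,np.c_[T,[.0758]*3])
for i,u0,off in((1,168,0),(0,352,400)):
    cr(u0,128,th[i],10*369*.002/(h-.06),off);cr(u0,128,th[i],10*369*.0045/(h-.06),off);cr(u0,128,ht[i],10*369*.006/(h-.0818),off)
    cr(u0,128,hb[i],10*369*.006/(h-.0758),off)
cv2.imwrite("pics/ov.png",o)
```

```text
pred thread crop [[637.9 115.3]
 [149.3 115.6]
 [393.7 746.4]] pred hole top [[672.7 134.1]
 [115.1 134.4]
 [394.  833.4]] bot [[662.2 128.4]
 [125.5 128.7]
 [393.9 807.6]]
ring radius crop px ~ 29.280440564101497 hole r top 44.77834209906192
```

View pics/ov.png

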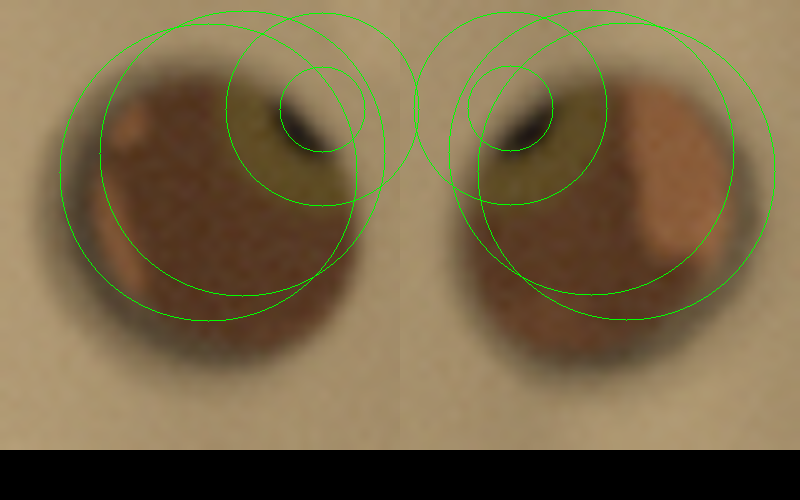

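The threads match the prediction exactly, but both holes sit about 4.5 px too far along +x (about 1.7 mm). The back-edge line had picked up the box rim, so I'll measure from the hole outlines instead.

```bash
cat > hol.py <<'E'
from h import *
import sys
n=sys.argv[1]
if len(sys.argv)>2:
    o=monitor.get_obs();p,_=optics.grab_frame("wrist");np.savez(n+".npz",p=p,pos=o["tcp_pos"],ori=o["orientation"]);cv2.imwrite(f"pics/{n}.png",p[:,:,::-1])
z=np.load(n+".npz");p=z["p"];C=cam("wrist",dict(tcp_pos=z["pos"],orientation=z["ori"]));R=Ro.from_rotvec(z["ori"]).as_matrix()
zt=z["pos"][2]-.0056;g=cv2.cvtColor(p,cv2.COLOR_RGB2GRAY);H=[]
for u,v in((372,150),(188,150)):
    c=g[v-32:v+33,u-32:u+33];th=np.median(c)*.9;m=(cv2.GaussianBlur(c,(3,3),0)<th).astype(np.uint8)
    k=min((q for q in cv2.findContours(m,0,1)[0] if cv2.contourArea(q)>300),key=lambda q:np.hypot(*(q[:,0].mean(0)-32)))
    W=plane(C,cv2.convexHull(k)[:,0]+[u-32,v-32],zt)[:,:2]
    (x,y),ax,_=cv2.fitEllipse(np.float32(W*1000));H.append((x/1000,y/1000));print("diam",ax)
H=np.array(H);print("hole spacing",np.linalg.norm(H[0]-H[1]))
cen,yaw,res=fit(H,P[:2]);print(z["pos"],"cover",cen,yaw,"tool z",R[:2,2])
T,by=np.array([.5569,.1644]),-.2209;dy=by-yaw;M=np.array([[np.cos(dy),-np.sin(dy)],[np.sin(dy),np.cos(dy)]]);tc=z["pos"][:2]
print("turn z",-dy,"shift cm",R.T@np.array([*(T-(tc+M@(cen-tc))),0])*100)
E
python3 hol.py h1; python3 hol.py h2
```

```text
diam (12.745560646057129, 13.327960968017578)
diam (13.338587760925293, 13.62814712524414)
hole spacing 0.07352352114148442
[0.55586563 0.16510391 0.15060971] cover [0.55617102 0.16522889] -0.2193255309258957 tool z [-0.00141596 -0.00036977]
turn z 0.001574469074104301 shift cm [-8.89844052e-02 -6.52354513e-02 -7.25614328e-05]
diam (12.822060585021973, 13.32466983795166)
diam (13.173368453979492, 13.483030319213867)
hole spacing 0.07348356600529707
[0.55848472 0.16304882 0.08773462] cover [0.55872897 0.16314619] -0.2254546359245643 tool z [0.00075346 0.00035034]
turn z -0.0045546359245642876 shift cm [ 2.05932035e-01  8.19728694e-02 -9.38841039e-05]
```

```bash
python3 -m crank '[[[0.1,0.04,0.05],[0,0,-0.003]],[[0.1,0.03,0.03],[0,0,0]],[[0,0,0],[0,0,0]],[[0,0,0],[0,0,0]],[[0,0,0],[0,0,0]]]'
python3 -m crank '[[[0,0,0],[0,0,0]],[[0,0,0],[0,0,0]],[[0,0,0],[0,0,0]]]'
python3 hol.py h3 1
python3 - <<'E'
import re
s=open('h.py').read()
from h import *
z=np.load("h3.npz");C=cam("wrist",dict(tcp_pos=z["pos"],orientation=z["ori"]))
c,s=np.cos(-.2209),np.sin(-.2209);T=P@np.array([[c,-s],[s,c]]).T+[.5569,.1644]
im=cv2.imread("pics/h3.png");o=np.hstack([cv2.resize(im[120:165,u0:u0+40],(400,450),interpolation=2) for u0 in(168,352)])
zt=z["pos"][2]-.0056
for i,u0,off in((1,168,0),(0,352,400)):
    for zz,r in((.06,.002),(.06,.0045),(zt,.006),(zt-.006,.006)):
        q=(pix(C,[[*T[i],zz]])[0]-[u0-.5,119.5])*10-.5;cv2.circle(o,(int(q[0])+off,int(q[1])),int(10*r*C[0]/(C[4][2]-zz)),(0,255,0),1)
cv2.imwrite("pics/ov3.png",o)
E
```

```text
clock: 9.6
tcp_pos: [0.5564, 0.164, 0.0865]
orientation: [0.343, 3.123, 0.0]
contact_force: [-0.1, 0.4, -1.9]
grip_width: 0.0152
gripper_force: 58.6
clock: 9.9
tcp_pos: [0.5564, 0.164, 0.0865]
orientation: [-0.343, -3.123, 0.0]
contact_force: [-0.5, -0.2, -1.7]
grip_width: 0.0152
gripper_force: 58.6
diam (12.831866264343262, 13.237161636352539)
diam (13.302814483642578, 13.530776977539062)
hole spacing 0.07343974048837097
[0.5563564  0.16404899 0.08649018] cover [0.55662672 0.16413004] -0.2223418035857386 tool z [-4.47548186e-05 -3.20301878e-06]
turn z -0.001441803585738588 shift cm [-2.08351298e-02  3.22500825e-02 -1.30993614e-06]
```

View pics/ov3.png

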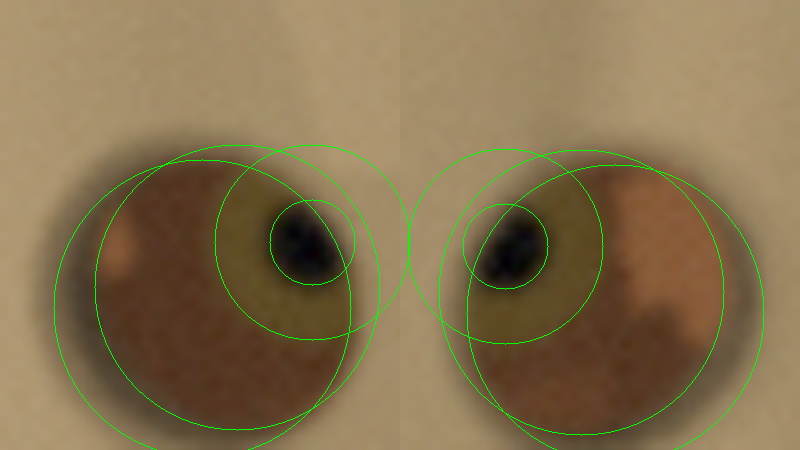

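Both holes and threads now coincide with the expected circles to about 0.3 mm, the cover is level, and the gap is about 15 mm. Handing in.

```bash
python3 -c "
from bench import r
print(r.hand_in())"
```

```text
the job is handed in; nothing more can be done
None
```

The cover is off its pins and held level about 15 mm above the box rim. Holes 0 and 1 measured within about 0.4 mm of their inserts; hole 2 was hidden by the gripper, so its position comes from the measured cover angle. I handed the job in at about 10 s, and no verdict was returned.

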